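Pack the lanterns into the chest

TASK

Pack the lanterns away: open the chest's lid right back until it rests on its stop, then lift every lantern that hangs on the rack up and off its hook, take the two on the counter too, and stand them all upright inside the chest. Then shut the lid fully, and leave the other things on the counter where they are.

Things in the scene. Friction and masses are not known exactly. Their poses are not given: they have to be found in the camera images.
- lantern1: LED lantern, white base and roof, 56 mm round, 0.18 kg. Origin: centre of underside, z up. Roof ends 70 mm up; above it a rigid loop handle, 40 mm wide along the lantern's y (28 mm inside), legs 10 mm deep along x, light wooden crossbar from 106 to 118 mm up, 14 mm deep. Pinch the loop from above across its 40 mm. Starts hanging by it on a rack hook (y along the rack's y); may be absent.
- lantern2: LED lantern, dark steel base and roof, 56 mm round, 0.18 kg. Origin: centre of underside, z up. Roof ends 70 mm up; above it a rigid loop handle, 40 mm wide along the lantern's y (28 mm inside), legs 10 mm deep along x, light wooden crossbar from 106 to 118 mm up, 14 mm deep. Pinch the loop from above across its 40 mm. Starts hanging by it on a rack hook (y along the rack's y); may be absent.
- lantern3: LED lantern, red base and roof, 56 mm round, 0.18 kg. Origin: centre of underside, z up. Roof ends 70 mm up; above it a rigid loop handle, 40 mm wide along the lantern's y (28 mm inside), legs 10 mm deep along x, light wooden crossbar from 106 to 118 mm up, 14 mm deep. Pinch the loop from above across its 40 mm. Starts hanging by it on a rack hook (y along the rack's y); may be absent.
- lantern4: LED lantern, green base and roof, 56 mm round, 0.18 kg. Origin: centre of underside, z up. Roof ends 70 mm up; above it a rigid loop handle, 40 mm wide along the lantern's y (28 mm inside), legs 10 mm deep along x, light wooden crossbar from 106 to 118 mm up, 14 mm deep. Pinch the loop from above across its 40 mm. Starts hanging by it on a rack hook (y along the rack's y); may be absent.
- lantern5: LED lantern, blue base and roof, 56 mm round, 0.18 kg. Origin: centre of underside, z up. Roof ends 70 mm up; above it a rigid loop handle, 40 mm wide along the lantern's y (28 mm inside), legs 10 mm deep along x, light wooden crossbar from 106 to 118 mm up, 14 mm deep. Pinch the loop from above across its 40 mm. Starts standing before the rack, turned up to 50 degrees.
- lantern6: LED lantern, brass base and roof, 56 mm round, 0.18 kg. Origin: centre of underside, z up. Roof ends 70 mm up; above it a rigid loop handle, 40 mm wide along the lantern's y (28 mm inside), legs 10 mm deep along x, light wooden crossbar from 106 to 118 mm up, 14 mm deep. Pinch the loop from above across its 40 mm. Starts standing before the rack, turned up to 50 degrees.
- rack: Fixed wooden rack. Origin: on the counter under its crossbar (400 mm along y, 252 mm high, posts at y +-190 mm); x away from the robot. Four hooks, 8 mm rod, at y = -144, -48, 48, 144 mm: level, top 241 mm high, out to x = -64 mm, then an upturned tip 255 mm high. Lanterns hang at x about -48 mm, undersides 135 mm high: raise over 14 mm, then off towards -x.
- chest: Fixed light wooden chest, outside 175 mm (x) by 300 mm (y) by 130 mm high, walls and floor 6 mm, no dividers. Origin: centre of its underside; x from its front (handle side) to the hinge side. Lanterns (118 mm) stand under the closed lid.
- lid (a joint): Angle of the chest's lid: 0 shut, 1.75 rad fully open on its stop. Hinge line along the chest's y at x = +87.5 mm, 130 mm high in the chest's frame. Darker wooden panel 175 x 300 x 8 mm, 0.25 kg, moves freely: let go below about 1.4 rad it falls shut, above 1.5 rad it falls back on to the stop.
- lid_handle (a point): Middle of the lid's steel bar handle: 11 mm round, 100 mm long along the chest's y, 35 mm off the lid's upper face on two posts 85 mm apart; from the hinge line 168 mm towards the lid's front edge and 43 mm along its upward normal. The bar turns in a pinch, so the tool can point down all the way round.
- mug: Bystander, to be left alone: blue mug, 80 mm wide, 90 mm high, at the right front. Origin: centre of its underside.
- jar: Bystander, to be left alone: amber glass jar with a wooden cap, 60 mm wide, 85 mm high, between chest and rack. Origin: centre of its underside.
- mill: Bystander, to be left alone: dark wooden pepper mill, 52 mm wide, 115 mm high, between chest and rack. Origin: centre of its underside.
- tin1: Bystander, to be left alone: food tin with a yellow label, 62 mm wide, 75 mm high, standing under the rack. Origin: centre of its underside.
- tin2: Bystander, to be left alone: food tin with a green label, 62 mm wide, 75 mm high, standing under the rack. Origin: centre of its underside.

How it is judged:
On the way, in this order (a step that is already met when the one before it is completed fails the run):
1. the lid is open and rests on its stop (value of joint lid above 1.65 rad), for 0.3 s.
2. every lantern stands upright in the chest, with the lid still open (x of lantern1 in the frame of chest between -0.075 and 0.075 m and y of lantern1 in the frame of chest between -0.135 and 0.135 m and z of lantern1 in the frame of chest between -0.01 and 0.025 m and angle between each of lantern1, lantern2, lantern3, lantern4, lantern5, lantern6's own z axis and vertical below 0.25 rad and x of lantern2 in the frame of chest between -0.075 and 0.075 m and y of lantern2 in the frame of chest between -0.135 and 0.135 m and z of lantern2 in the frame of chest between -0.01 and 0.025 m and x of lantern3 in the frame of chest between -0.075 and 0.075 m and y of lantern3 in the frame of chest between -0.135 and 0.135 m and z of lantern3 in the frame of chest between -0.01 and 0.025 m and x of lantern4 in the frame of chest between -0.075 and 0.075 m and y of lantern4 in the frame of chest between -0.135 and 0.135 m and z of lantern4 in the frame of chest between -0.01 and 0.025 m and x of lantern5 in the frame of chest between -0.075 and 0.075 m and y of lantern5 in the frame of chest between -0.135 and 0.135 m and z of lantern5 in the frame of chest between -0.01 and 0.025 m and x of lantern6 in the frame of chest between -0.075 and 0.075 m and y of lantern6 in the frame of chest between -0.135 and 0.135 m and z of lantern6 in the frame of chest between -0.01 and 0.025 m and value of joint lid above 1.4 rad), for 0.2 s.
At the end, for the whole second after the job is handed in: Every lantern present stands inside the chest on its floor, within about 14 degrees of upright and at rest, and the lid is shut (under 0.06 rad) (x of lantern1 in the frame of chest between -0.075 and 0.075 m and y of lantern1 in the frame of chest between -0.135 and 0.135 m and z of lantern1 in the frame of chest between -0.01 and 0.025 m and angle between each of lantern1, lantern2, lantern3, lantern4, lantern5, lantern6's own z axis and vertical below 0.25 rad and x of lantern2 in the frame of chest between -0.075 and 0.075 m and y of lantern2 in the frame of chest between -0.135 and 0.135 m and z of lantern2 in the frame of chest between -0.01 and 0.025 m and x of lantern3 in the frame of chest between -0.075 and 0.075 m and y of lantern3 in the frame of chest between -0.135 and 0.135 m and z of lantern3 in the frame of chest between -0.01 and 0.025 m and x of lantern4 in the frame of chest between -0.075 and 0.075 m and y of lantern4 in the frame of chest between -0.135 and 0.135 m and z of lantern4 in the frame of chest between -0.01 and 0.025 m and x of lantern5 in the frame of chest between -0.075 and 0.075 m and y of lantern5 in the frame of chest between -0.135 and 0.135 m and z of lantern5 in the frame of chest between -0.01 and 0.025 m and x of lantern6 in the frame of chest between -0.075 and 0.075 m and y of lantern6 in the frame of chest between -0.135 and 0.135 m and z of lantern6 in the frame of chest between -0.01 and 0.025 m and value of joint lid below 0.06 rad and linear speed of each of lantern1, lantern2, lantern3, lantern4, lantern5, lantern6 below 0.03 m/s); the robot touches nothing.
It fails at once if another thing on the counter is moved more than 5 cm (distance of any of mug, jar, mill, tin1, tin2 from where it was at the start of the episode above 0.05 m).
Of lantern1, lantern2, lantern3, lantern4 only 2 to 4 are there at a start; the rules pass over those that are not, and their reading is None.
At some moment in a run one of lantern5, lantern6 may be knocked a few centimetres aside while the robot is not near it.
Once in a run the grip may slacken for a moment while it holds something.
It also fails if it takes over 210 s, if anything falls off the work surface, if the arm or the gripper's body presses on something with over 40 N, if the wrist force passes 120 N, or if a joint passes its speed limit or range.

ROBOT

A 6-joint arm with a two-finger parallel gripper is mounted at the origin on the work surface. World frame = base frame: x ahead of the robot, y to its left, z up, the work surface at z = 0. Lengths are in m, angles in rad, forces in N, time in s.
With the tool pointing down it reaches from about 0.425 to 0.925 m from the base axis. Payload 12.5 kg.
Tool frame: the origin (TCP) lies on the centre line of the jaws, within the pads' length; the fingertips stand robot.tcp_to_tips ahead of it and the grasp point (between the pads) lies 5 mm behind it (robot.tcp_to_tips is the distance from the TCP to the fingertips, in m); z points along the fingers, y is the line along which they close (so a half turn about z gives the same grasp; the last joint's range is limited). The gripper opens to 85 mm and grips with 20 to 120 N. Pads are 22 mm wide; open, the fingers measure 114 mm over their backs; the gripper's body (76 mm by 85 mm) begins 54 mm behind the grasp point. The pads swing forward as they close: fully open they stand 13 mm farther back than shut.
Start: joints at [1.031, 0.491, 1.559, -0, 1.092, -0.106], TCP at [0.263, 0.567, 0.245] pointing down, gripper open.
Joint ranges: [-3.1, 3.1], [-0.84, 2.19], [0.05, 2.79], [-1.13, 4.28], [0.06, 2.93], [-2.69, 2.69]. Speed limits (rad/s): [2.22, 2.22, 2.79, 3.14, 3.14, 3.14].

INTERFACE

Orientations are given as a unit quaternion [w, x, y, z].
In Python, from workcell import robot gives the robot as it stands. The module is installed in compiled form; this text tells all that it offers.
- The arm moves only by the tool step_arm, never from a script. Its argument "increments" is text: rows parted by semicolons, each of 5 numbers parted by spaces: the shift along the tool's x, y, z in m, then the turn about the tool's z in rad, then the finger opening in m, from 0 to 0.0854. In form: tx ty tz turn claw; .... A call has 1 to 20 rows; each row is the pose to reach, as a shift and turn from the pose commanded when the call began, along the tool's axes at that moment; what a row does not reach only later rows make up. A row lasts 1/10 s, in which the tool goes at most 50 mm and 8.59 degrees, less where a joint would pass 70% of its speed; a pose out of reach is approached as far as the arm can. A call with a gripper value outside its range is refused whole. The fingers move at their own pace and stop on an object; "force" is the grip in N (left out, the last holds). Time passes only in rows, so rows that repeat a pose let the fingers close. It gives the time, the measured TCP pose, the force, the opening and the grip force at its end, in the units of the state.
- robot.get_obs(): the state, without advancing time (a new reading comes with each control period).
- robot.capture(name): name is "side" or "top"; returns (picture, depth): 384x512x3 uint8, red, green, blue; 384x512 float32, m along the optical axis (not along the pixel's ray), 0 where there is no reading.
- robot.camera_params(name): a dict with "fx", "fy", "cx", "cy" (pixels), "cam_to_world" (4x4, takes a point from camera to world coordinates). Camera axes: x right, y up, looking along -z (the intrinsics and any distortion apply to the point x, -y, -z); pixel columns grow to the right and rows downward; lengths in m; the calibration is good to about 2 mm. A picture is of the moment at which its call begins. camera_params takes no time and is no camera call.
- robot.hand_in(): hands the job in; it is judged then, once.
The state is a dict: "time": time; "joint_positions": joint angles; "joint_vel": joint speeds; "tau": joint torques, N m; "eef_pos": TCP position; "ee_rot": TCP orientation; "contact_force": force on the tool from outside, world axes, zero at the start; "moment": the same for the moment, N m; "opening": finger opening in m; "grasp_force": force on a finger pad.
Only numpy, scipy, OpenCV 4.12 (cv2) and the standard library are available. Lean on these libraries where they do the work, as an engineer would, in place of code of your own. Each camera call takes 0.05 s, during which the arm holds its last target. There are 200 camera calls.

## Working session

There is one attempt and no reset: what is moved stays moved. The work goes in short steps, Python scripts to look and compute and a tool call to move; the robot and the scene stay as the last step left them, time stands still between calls to the robot, and variables do not carry over. Pictures are saved under pics/ and viewed, at most 14 in all, crops included, and the job is handed in when it is done.

Besides the shell and the picture viewer there is one more tool, called after ">>>" by a JSON object that holds its "fn" and its "kwargs", one argument or row to a line. step_arm: Moves the arm, as the interface text tells. Its arguments: {"type":"object","properties":{"increments":{"type":"string"},"force":{"type":"number"}},"required":["increments"]}

```bash
mkdir -p pics; ls
cat > h.py <<'E'
import numpy as np, cv2
from workcell import robot
def snap(n):
    img,d=robot.capture(n); return img,d,robot.camera_params(n)
def cloud(d,P):
    T=np.array(P["cam_to_world"]); v,u=np.indices(d.shape)
    p=np.stack([(u-P["cx"])/P["fx"]*d,-(v-P["cy"])/P["fy"]*d,-d],-1)
    w=p@T[:3,:3].T+T[:3,3]; w[d==0]=np.nan; return w
E
python3 - <<'E'
from h import *
for n in("side","top"):
    i,d,P=snap(n); cv2.imwrite(f"pics/{n}0.png",i[...,::-1]); print(P,(d==0).mean())
    np.savez(f"{n}0.npz",i=i,d=d,w=cloud(d,P))
o=robot.get_obs();print(o,robot.tcp_to_tips)
E
```

```text
pics
{'fx': 406.6052294415163, 'fy': 406.6052294415163, 'cx': 248.47793581300053, 'cy': 193.59996022646322, 'cam_to_world': array([[ 9.67380167e-01, -1.62708807e-01,  1.94168628e-01,
         7.92772055e-01],
       [ 2.53327284e-01,  6.18457711e-01, -7.43865140e-01,
        -1.11679672e+00],
       [ 9.48323771e-04,  7.68788595e-01,  6.39502304e-01,
         9.97534993e-01],
       [ 0.00000000e+00,  0.00000000e+00,  0.00000000e+00,
         1.00000000e+00]])} 0.004389444986979167
{'fx': 364.21544259004634, 'fy': 364.21544259004634, 'cx': 253.20354034848017, 'cy': 193.6914315018225, 'cam_to_world': array([[-2.94536648e-02,  9.93660285e-01, -1.08497558e-01,
         4.31793328e-01],
       [-9.99566035e-01, -2.92284113e-02,  3.66617905e-03,
        -1.02531680e-01],
       [ 4.71725259e-04,  1.08558457e-01,  9.94089955e-01,
         1.18193027e+00],
       [ 0.00000000e+00,  0.00000000e+00,  0.00000000e+00,
         1.00000000e+00]])} 0.004109700520833333
{'time': 0.1, 'joint_positions': array([ 1.03138136e+00,  4.91500007e-01,  1.55940608e+00, -1.55478748e-05,
        1.09167265e+00, -1.05573702e-01]), 'joint_vel': array([ 1.23490681e-03, -2.19070395e-03, -5.09190272e-05,  1.07097650e-03,
       -3.94527177e-04,  7.24980664e-04]), 'tau': array([ 3.48044778e-03, -6.19449306e+01, -2.62024981e+01, -6.35001197e-05,
        2.96040635e-03, -7.94396851e-05]), 'eef_pos': array([0.26259579, 0.56695281, 0.24477966]), 'ee_rot': array([-1.49720313e-04,  2.15219918e-01,  9.76565484e-01, -4.69810930e-04]), 'contact_force': array([0.0068808 , 0.01570386, 0.02996425]), 'moment': array([0.05216216, 0.03594916, 0.06077948]), 'grasp_force': 0.0, 'opening': 0.08488822903188564} 0.014
```

View pics/side0.png

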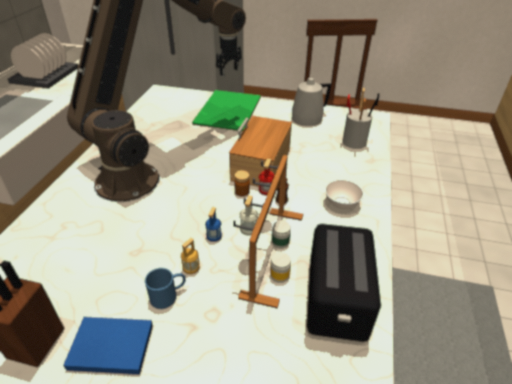

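View pics/top0.png

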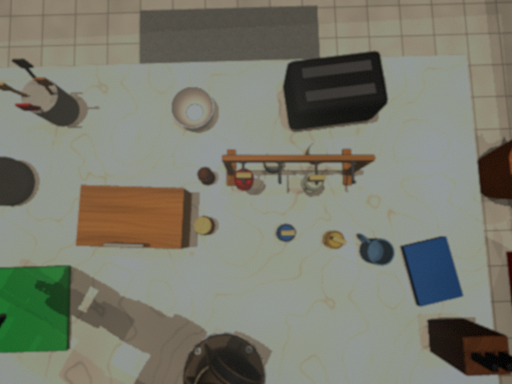

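The side view shows the red lantern at (266,178), a light one at (250,215), blue at (213,225) and brass at (190,258). In the top view the chest lid spans columns 78-190 and rows 185-248, with the rack bar at row 157.

Run:
```python
from h import *
t=np.load("top0.npz");s=np.load("side0.npz")
a=cv2.resize(t["i"][135:260,190:400],None,fx=3.8,fy=3.8,interpolation=cv2.INTER_CUBIC)
cv2.imwrite("pics/topc.png",a[...,::-1])
a=cv2.resize(s["i"][100:320,160:320],None,fx=2.7,fy=2.7,interpolation=cv2.INTER_CUBIC)
cv2.imwrite("pics/sidec.png",a[...,::-1])
w=t["w"]; z=w[...,2]
# lid top plane
for nm,lo,hi,r,c in (("lid",.128,.148,(170,265),(60,205)),("bar",.244,.26,(140,170),(210,390)),("handle",.16,.19,(225,265),(60,205)),("blue",.1,.13,(215,250),(270,302)),("brass",.1,.13,(215,250),(318,350)),("red",.24,.27,(160,200),(228,262)),("white",.24,.27,(160,200),(295,340)),("mill",.09,.13,(160,190),(195,220)),("jar",.07,.1,(210,240),(190,220)),("mug",.08,.1,(225,275),(350,400)),("hooks",.225,.262,(160,200),(222,375))):
    m=np.zeros(z.shape,bool); m[r[0]:r[1],c[0]:c[1]]=1
    m&=(z>lo)&(z<hi)
    p=w[m]
    if len(p)<4: print(nm,len(p)); continue
    b=cv2.minAreaRect((p[:,:2]*1000).astype(np.float32))
    print(nm,len(p),p.mean(0).round(4),np.array(b[0]).round(1),np.array(b[1]).round(1),round(b[2],2),"zmed",np.median(p[:,2]).round(4))
```

```text
lid 6237 [0.4929 0.2462 0.1379] [492. 248.] [301.4 175.2] 86.52 zmed 0.1379
bar 938 [ 0.6243 -0.2249  0.251 ] [ 614.6 -225.4] [396.4  36.2] 88.74 zmed 0.2511
handle 161 [0.4115 0.2514 0.1772] [411.7 251.8] [109.   10.9] 86.21 zmed 0.1772
blue 70 [ 0.4331 -0.2029  0.1169] [ 433.1 -203. ] [38.1 11.6] 88.32 zmed 0.1169
brass 71 [ 0.407  -0.3511  0.1168] [ 406.9 -352.1] [39.9 13.8] 69.1 zmed 0.1173
red 169 [ 0.5949 -0.083   0.2499] [592.4 -85.2] [86.  61.1] 88.61 zmed 0.2512
white 166 [ 0.5884 -0.2724  0.2492] [ 586.8 -273.4] [114.7  61.1] 88.15 zmed 0.2507
mill 103 [0.6187 0.0405 0.105 ] [620.   41.1] [32.9 31.8] 43.1 zmed 0.1049
jar 248 [0.4624 0.0482 0.0844] [462.2  48.3] [50.9 50.8] 63.04 zmed 0.0846
mug 152 [ 0.3685 -0.4812  0.0879] [ 367.1 -479.6] [78.7 78.1] 20.17 zmed 0.0884
hooks 759 [ 0.5989 -0.213   0.2446] [ 588.3 -224.6] [396.4  61.2] 88.33 zmed 0.244
```

View pics/topc.png

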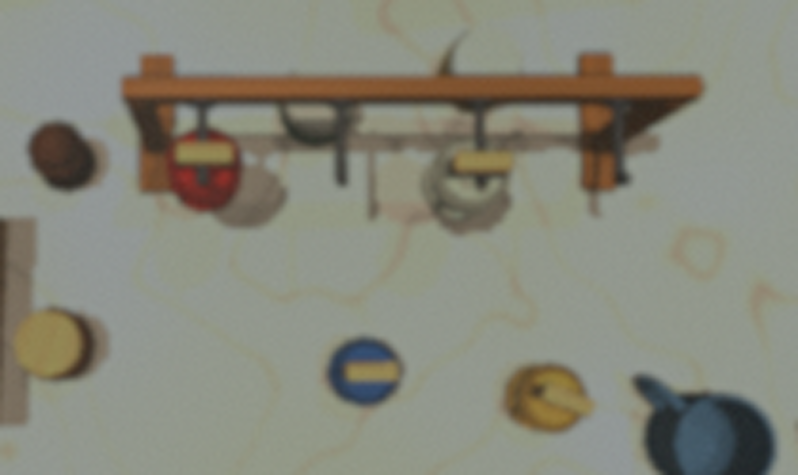

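View pics/sidec.png

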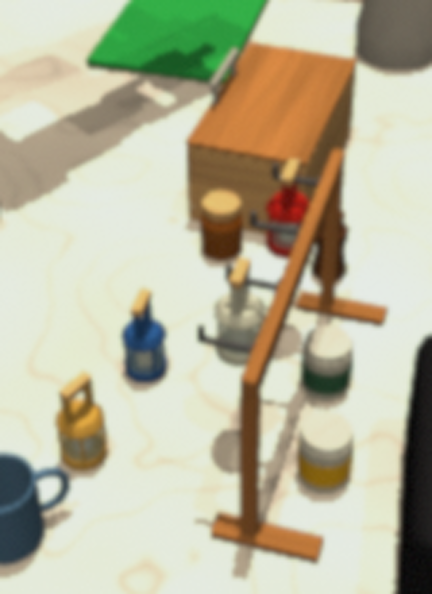

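Red hangs on the +144 hook and white on the -48 hook. The other two hooks are empty, so there are four lanterns. Next I'll measure their crossbars.

```bash
cat >> h.py <<'E'
def bars(i,w,zlo,zhi,rc):
    hsv=cv2.cvtColor(i,cv2.COLOR_RGB2HSV); r0,r1,c0,c1=rc
    m=np.zeros(i.shape[:2],bool); m[r0:r1,c0:c1]=1
    m&=(w[...,2]>zlo)&(w[...,2]<zhi)&(hsv[...,0]>10)&(hsv[...,0]<35)&(hsv[...,1]>60)&(hsv[...,2]>110)
    p=w[m]; 
    if len(p)<8: return len(p),None
    b=cv2.minAreaRect((p[:,:2]*1000).astype(np.float32)); 
    return len(p),np.array(b[0]).round(1),np.array(b[1]).round(1),round(b[2],1),p[:,2].mean().round(4)
E
python3 - <<'E'
from h import *
t=np.load("top0.npz");s=np.load("side0.npz")
for n,rc in (("red",(168,184,230,258)),("white",(170,186,300,330))):
    print(n,"top",bars(t["i"],t["w"],.235,.27,rc))
for n,rc in (("red",(155,185,258,275)),("white",(190,210,240,256))):
    print(n,"side",bars(s["i"],s["w"],.235,.27,rc))
for n,rc in (("blue",(205,222,203,222)),("brass",(236,252,180,200))):
    print(n,"side",bars(s["i"],s["w"],.1,.13,rc))
E
```

```text
red top (91, array([584. , -82.3]), array([38.9, 13.9]), 88.3, np.float64(0.2525))
white top (76, array([ 571.8, -271.5]), array([38. , 10.9]), 88.5, np.float64(0.2519))
red side (70, array([ 599.6, -129.8]), array([ 23.9, 129.4]), 19.7, np.float64(0.2499))
white side (63, array([ 569.8, -275.2]), array([19.3, 42. ]), 0.0, np.float64(0.2503))
blue side (49, array([ 432.6, -207.6]), array([38.7, 14.9]), 88.7, np.float64(0.1158))
brass side (75, array([ 406.3, -354.7]), array([40.5, 15.4]), 65.3, np.float64(0.1144))
```

```bash
cat >> h.py <<'E'
def go(x,y,z,phi):
    """tool shift and turn from present pose to world TCP x,y,z with closing axis at phi deg"""
    from scipy.spatial.transform import Rotation as R
    o=robot.get_obs(); q=o["ee_rot"]; M=R.from_quat([q[1],q[2],q[3],q[0]]).as_matrix()
    p=np.degrees(np.arctan2(M[1,1],M[0,1])); d=M.T@(np.array([x,y,z])-o["eef_pos"])
    t=-np.radians(phi-p); return d.round(4),round(t,3),round(p,1)
E
python3 -c "
from h import *
print(go(.4117,.2523,.245,-3.5))"
```

```text
(array([-0.2676, -0.2228, -0.    ]), np.float64(1.198), np.float64(65.1))
```

>>> {"fn": "step_arm", "kwargs": {
  "increments": "-0.267 -0.223 0 1.198 0.045;-0.267 -0.223 0 1.198 0.045;-0.267 -0.223 0 1.198 0.045;-0.267 -0.223 0 1.198 0.045;-0.267 -0.223 0 1.198 0.045;-0.267 -0.223 0 1.198 0.045;-0.267 -0.223 0 1.198 0.045;-0.267 -0.223 0 1.198 0.045;-0.267 -0.223 0 1.198 0.045;-0.267 -0.223 0 1.198 0.045;-0.267 -0.223 0 1.198 0.045",
  "force": 40
}}

```text
time: 1.2
eef_pos: [0.4108, 0.2533, 0.2452]
ee_rot: [-0.0, 0.727, 0.687, -0.0]
contact_force: [0.3, 0.1, -0.1]
opening: 0.0451
grasp_force: 0.0
```

```bash
python3 -c "
from h import *
print(go(.4117,.2523,.168,-3.5), robot.get_obs()['joint_positions'])"
```

```text
(array([-0.0009,  0.001 ,  0.0772]), np.float64(0.005), np.float64(-3.2)) [4.15508174e-01 2.89634339e-01 1.89722413e+00 1.36348380e-04
 9.54906699e-01 4.71536023e-01]
```

>>> {"fn": "step_arm", "kwargs": {
  "increments": "0 0 0.03 0 0.045;0 0 0.06 0 0.045;0 0 0.077 0 0.045;0 0 0.077 0 0.045;0 0 0.077 0 0.0;0 0 0.077 0 0.0;0 0 0.077 0 0.0;0 0 0.077 0 0.0;0 0 0.077 0 0.0;0 0 0.077 0 0.0",
  "force": 40
}}

```text
time: 2.2
eef_pos: [0.4113, 0.253, 0.1693]
ee_rot: [0.0, 0.728, 0.685, 0.001]
contact_force: [-4.4, 3.0, 7.4]
opening: 0.0097
grasp_force: 39.1
```

Run:
```python
import numpy as np
# handle arc from shut, chest frame (x,z), in tool (ty=+x, tz=-z)
for th in np.arange(0,1.76,.07):
    v=lambda t:np.array([-.168*np.cos(t)+.043*np.sin(t), .168*np.sin(t)+.043*np.cos(t)])
    d=v(th)-v(0); print("%.2f: ty %.3f tz %.3f"%(th,d[0],-d[1]))
```

```text
0.00: ty 0.000 tz -0.000
0.07: ty 0.003 tz -0.012
0.14: ty 0.008 tz -0.023
0.21: ty 0.013 tz -0.034
0.28: ty 0.018 tz -0.045
0.35: ty 0.025 tz -0.055
0.42: ty 0.032 tz -0.065
0.49: ty 0.040 tz -0.074
0.56: ty 0.049 tz -0.083
0.63: ty 0.058 tz -0.091
0.70: ty 0.067 tz -0.098
0.77: ty 0.077 tz -0.105
0.84: ty 0.088 tz -0.111
0.91: ty 0.099 tz -0.116
0.98: ty 0.110 tz -0.120
1.05: ty 0.122 tz -0.124
1.12: ty 0.134 tz -0.127
1.19: ty 0.145 tz -0.129
1.26: ty 0.158 tz -0.130
1.33: ty 0.170 tz -0.130
1.40: ty 0.182 tz -0.130
1.47: ty 0.194 tz -0.128
1.54: ty 0.206 tz -0.126
1.61: ty 0.218 tz -0.123
1.68: ty 0.229 tz -0.119
1.75: ty 0.240 tz -0.115
```

>>> {"fn": "step_arm", "kwargs": {
  "increments": "0 0.003 -0.012 0 0;0 0.008 -0.023 0 0;0 0.013 -0.034 0 0;0 0.018 -0.045 0 0;0 0.025 -0.055 0 0;0 0.032 -0.065 0 0;0 0.040 -0.074 0 0;0 0.049 -0.083 0 0;0 0.058 -0.091 0 0;0 0.067 -0.098 0 0;0 0.077 -0.105 0 0;0 0.088 -0.111 0 0;0 0.099 -0.116 0 0;0 0.110 -0.120 0 0;0 0.122 -0.124 0 0;0 0.122 -0.124 0 0"
}}

```text
time: 3.8
eef_pos: [0.5339, 0.2455, 0.2943]
ee_rot: [0.0, 0.728, 0.685, 0.002]
contact_force: [-4.8, 2.6, 10.8]
opening: 0.0092
grasp_force: 39.7
```

>>> {"fn": "step_arm", "kwargs": {
  "increments": "0 0.012 -0.003 0 0;0 0.023 -0.005 0 0;0 0.036 -0.006 0 0;0 0.048 -0.006 0 0;0 0.060 -0.006 0 0;0 0.072 -0.004 0 0;0 0.084 -0.002 0 0;0 0.096 0.001 0 0;0 0.107 0.005 0 0;0 0.113 0.007 0 0;0 0.113 0.007 0 0;0 0.113 0.007 0 0.03;0 0.113 0.007 0 0.03;0 0.113 0.007 0 0.03;0 0.113 -0.03 0 0.03;0 0.113 -0.07 0 0.03;0 0.04 -0.1 0 0.06;0 0 -0.1 0 0.06"
}}

```text
time: 5.6
eef_pos: [0.5501, 0.2437, 0.3908]
ee_rot: [0.001, 0.729, 0.685, 0.001]
contact_force: [-0.2, 0.5, 1.3]
opening: 0.0581
grasp_force: 0.0
```

Run:
```python
from h import *
i,d,P=snap("side"); w=cloud(d,P)
cv2.imwrite("pics/side1.png",i[...,::-1])
m=np.zeros(d.shape,bool); m[80:180,190:320]=1
C=np.array([.492,.248]);ex=np.array([.998,-.061]);ey=np.array([.061,.998])
q=w[...,:2]-C; X=q@ex; Y=q@ey
s=m&(w[...,2]>.15)&(w[...,2]<.32)&(X>.06)&(X<.17)&(abs(Y)<.16)
for z in np.arange(.15,.32,.02):
    k=s&(abs(w[...,2]-z)<.01); print(round(z,2),k.sum(),np.nanmedian(X[k]) if k.any() else None)
print(go(.407,-.3535,.25,67))
```

```text
0.15 21 0.09931346170831121
0.17 40 0.10129392927020164
0.19 44 0.10517142974555244
0.21 44 0.1085583250631252
0.23 43 0.11267185710990531
0.25 43 0.11623858657730246
0.27 48 0.11977354779716061
0.29 152 0.13011471683442694
0.31 59 0.12168471058467417
(array([-0.605 , -0.1003,  0.1417]), np.float64(-1.229), np.float64(-3.4))
```

View pics/side1.png

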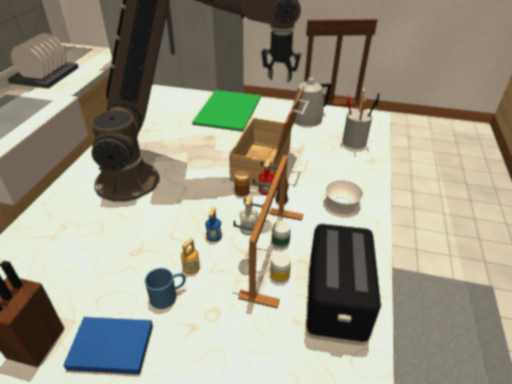

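The lid is open at about 1.75 rad, on its stop, and the chest at (265,135) is empty. The lanterns haven't moved. Going for red.

Run:
```python
from h import *
print(go(.5835,-.083,.32,88.5),robot.get_obs()["joint_positions"])
```

```text
(array([-0.3244,  0.0597,  0.0721]), np.float64(-1.605), np.float64(-3.4)) [3.11551471e-01 3.39201107e-01 1.41288850e+00 5.76852597e-04
 1.38846604e+00 3.71400277e-01]
```

>>> {"fn": "step_arm", "kwargs": {
  "increments": "-0.324 0.06 0 -1.605 0.066;-0.324 0.06 0 -1.605 0.066;-0.324 0.06 0 -1.605 0.066;-0.324 0.06 0 -1.605 0.066;-0.324 0.06 0 -1.605 0.066;-0.324 0.06 0 -1.605 0.066;-0.324 0.06 0 -1.605 0.066;-0.324 0.06 0.04 -1.605 0.066;-0.324 0.06 0.072 -1.605 0.066;-0.324 0.06 0.072 -1.605 0.066;-0.324 0.06 0.072 -1.605 0.066;-0.324 0.06 0.072 -1.605 0.066;-0.324 0.06 0.072 -1.605 0.066"
}}

```text
time: 6.95
eef_pos: [0.5905, -0.0831, 0.3176]
ee_rot: [0.0, 0.015, 1.0, -0.0]
contact_force: [-0.5, -0.8, 0.6]
opening: 0.0659
grasp_force: 0.0
```

Run:
```python
from h import *
i,d,P=snap("top"); w=cloud(d,P)
print(bars(i,w,.1,.13,(215,250,270,302)),bars(i,w,.1,.13,(215,250,318,350)))
print(go(.5835,-.083,.238,88.5),robot.get_obs()["eef_pos"])
```

```text
(60, array([ 433.1, -202.9]), array([38. , 11.6]), 88.3, np.float64(0.1174)) (68, array([ 407.3, -351.2]), array([37.5, 13.7]), 69.1, np.float64(0.1169))
(array([ 0.007 , -0.0001,  0.0796]), np.float64(-0.004), np.float64(88.3)) [ 0.590486   -0.08306011  0.31761753]
```

>>> {"fn": "step_arm", "kwargs": {
  "increments": "0 0 0.02 0 0.066;0 0 0.02 0 0.066;0 0 0.02 0 0.066"
}}

```text
time: 7.3
eef_pos: [0.5905, -0.083, 0.2977]
ee_rot: [-0.0, 0.014, 1.0, 0.0]
contact_force: [0.3, 0.0, -0.3]
opening: 0.0662
grasp_force: 0.0
```

Run:
```python
from h import *
print(go(.5835,-.083,.238,88.5),robot.get_obs()["eef_pos"])
```

```text
(array([ 0.007 , -0.0002,  0.0597]), np.float64(-0.002), np.float64(88.4)) [ 0.59053738 -0.08296835  0.29772545]
```

>>> {"fn": "step_arm", "kwargs": {
  "increments": "0.007 0 0 0 0.066;0.007 0 0.03 0 0.066;0.007 0 0.06 0 0.066;0.007 0 0.06 0 0.066;0.007 0 0.06 0 0.03;0.007 0 0.06 0 0.03;0.007 0 0.06 0 0.03;0.007 0 0.06 0 0.03;0.007 0 0.06 0 0.03;0.007 0 0.06 0 0.03",
  "force": 40
}}

```text
time: 8.3
eef_pos: [0.5843, -0.083, 0.2394]
ee_rot: [0.002, 0.013, 1.0, -0.0]
contact_force: [0.2, -0.6, 6.7]
opening: 0.0391
grasp_force: 40.6
```

>>> {"fn": "step_arm", "kwargs": {
  "increments": "0 0 -0.007 0 0.03;0 0 -0.014 0 0.03;0 0 -0.021 0 0.03;0 0 -0.021 0 0.03;0.012 0 -0.021 0 0.03;0.03 0 -0.021 0 0.03;0.05 0 -0.021 0 0.03;0.07 0 -0.021 0 0.03;0.085 0 -0.03 0 0.03;0.085 0 -0.06 0 0.03;0.085 0 -0.06 0 0.03",
  "force": 60
}}

```text
time: 9.4
eef_pos: [0.4985, -0.0807, 0.3002]
ee_rot: [0.002, 0.013, 1.0, -0.001]
contact_force: [0.2, 0.2, -2.2]
opening: 0.0386
grasp_force: 61.0
```

Run:
```python
from h import *
C=np.array([.492,.248]);ex=np.array([.998,-.061]);ey=np.array([.061,.998])
for n,a,b in (("A",.038,.07),("B",.038,-.07),("C",-.038,.07),("D",-.038,-.07)): print(n,C+a*ex+b*ey)
t=C+.038*ex+.07*ey
print(go(*t,.30,86.5),robot.get_obs()["opening"])
```

```text
A [0.534194 0.315542]
B [0.525654 0.175822]
C [0.458346 0.320178]
D [0.449806 0.180458]
(array([-2.510e-02,  3.971e-01, -1.000e-04]), np.float64(0.034), np.float64(88.5)) 0.03862480326444998
```

>>> {"fn": "step_arm", "kwargs": {
  "increments": "-0.025 0.03 0 0.034 0.03;-0.025 0.07 0 0.034 0.03;-0.025 0.11 0 0.034 0.03;-0.025 0.15 0 0.034 0.03;-0.025 0.19 0 0.034 0.03;-0.025 0.23 0 0.034 0.03;-0.025 0.27 0 0.034 0.03;-0.025 0.31 0 0.034 0.03;-0.025 0.35 0 0.034 0.03;-0.025 0.38 0 0.034 0.03;-0.025 0.397 0 0.034 0.03;-0.025 0.397 0 0.034 0.03;-0.025 0.397 0 0.034 0.03"
}}

```text
time: 10.7
eef_pos: [0.5339, 0.315, 0.2968]
ee_rot: [-0.0, 0.03, 1.0, -0.0]
contact_force: [-0.2, 0.1, -2.1]
opening: 0.039
grasp_force: 61.3
```

Run:
```python
from h import *
print(go(.5342,.3155,.112,86.5),robot.get_obs()["opening"])
i,d,P=snap("side"); w=cloud(d,P)
cv2.imwrite("pics/s2.png",cv2.resize(i[40:240,180:330],None,fx=3,fy=3)[...,::-1])
```

```text
(array([-0.0005,  0.0007,  0.1848]), np.float64(0.001), np.float64(86.5)) 0.03900416257526989
```

View pics/s2.png

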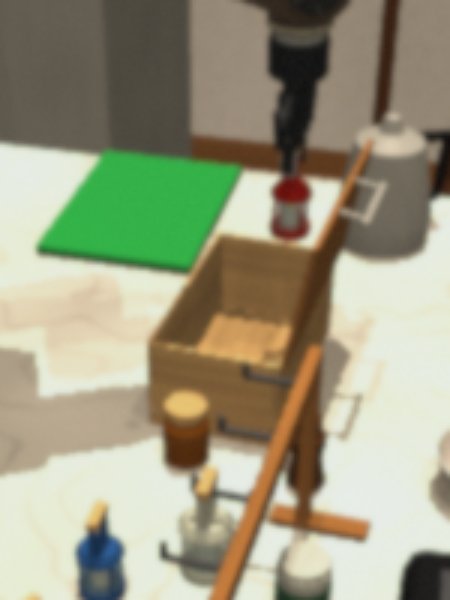

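Red hangs upright from the gripper over the back of the chest. Lowering it.

>>> {"fn": "step_arm", "kwargs": {
  "increments": "0 0 0.03 0 0.03;0 0 0.06 0 0.03;0 0 0.09 0 0.03;0 0 0.12 0 0.03;0 0 0.145 0 0.03;0 0 0.165 0 0.03;0 0 0.175 0 0.03;0 0 0.181 0 0.03;0 0 0.185 0 0.03;0 0 0.187 0 0.03;0 0 0.187 0 0.03"
}}

```text
time: 11.85
eef_pos: [0.5346, 0.3158, 0.1114]
ee_rot: [0.001, 0.03, 1.0, 0.0]
contact_force: [-0.8, 0.0, -1.2]
opening: 0.0385
grasp_force: 61.2
```

>>> {"fn": "step_arm", "kwargs": {
  "increments": "0 0 0.002 0 0.03;0 0 0.002 0 0.03;0 0 0.002 0 0.056;0 0 0.002 0 0.056;0 0 0.002 0 0.056;0 0 -0.03 0 0.056;0 0 -0.07 0 0.056;0 0 -0.11 0 0.056;0 0 -0.15 0 0.056;0 0 -0.2 0 0.06;0 -0.03 -0.2 0 0.066;0 -0.08 -0.2 0 0.066;0 -0.13 -0.2 0 0.066;0 -0.18 -0.2 0 0.066;0 -0.23 -0.2 0 0.066;0 -0.28 -0.2 0 0.066;0 -0.33 -0.2 0 0.066;0 -0.38 -0.2 0 0.066"
}}

```text
time: 13.65
eef_pos: [0.5106, -0.0655, 0.3106]
ee_rot: [0.0, 0.03, 1.0, 0.0]
contact_force: [1.7, 0.5, 0.4]
opening: 0.0658
grasp_force: 0.0
```

```bash
cat >> h.py <<'E'
def status(name):
    i,d,P=snap("top"); w=cloud(d,P)
    cv2.imwrite(f"pics/{name}.png",cv2.resize(i[130:280,60:400],None,fx=2.3,fy=2.3)[...,::-1])
    hsv=cv2.cvtColor(i,cv2.COLOR_RGB2HSV)
    m=((hsv[...,0]>12)&(hsv[...,0]<35)&(hsv[...,1]>60)&(hsv[...,2]>120)&(w[...,2]>.105)&(w[...,2]<.132))
    m|=((hsv[...,0]>12)&(hsv[...,0]<35)&(hsv[...,1]>60)&(hsv[...,2]>120)&(w[...,2]>.24)&(w[...,2]<.265)&(w[...,0]<.595))
    n,l,s,c=cv2.connectedComponentsWithStats(m.astype(np.uint8))
    for k in range(1,n):
        if 25<s[k,4]<250:
            p=w[l==k]; b=cv2.minAreaRect((p[:,:2]*1000).astype(np.float32))
            print(c[k].round(),np.round(b[0],1),np.round(b[1],1),round(b[2],1),p[:,2].mean().round(3))
    return i,w
E
python3 - <<'E'
from h import *
status("t3")
print(go(.5715,-.2725,.32,88.5))
E
```

```text
[317. 177.] [ 571.7 -271.4] [37.3 11.3] 89.0 0.252
[108. 202.] [534.8 317.9] [36.4 12.8] 83.9 0.123
[ 89. 236.] [436.  367.8] [152.6  78.6] 44.7 0.129
[288. 232.] [ 433.  -204.4] [35.2 11.6] 88.3 0.117
[339. 239.] [ 407.1 -351.9] [37.7 13.7] 68.7 0.117
[144. 246.] [404.8 211. ] [144.4   5.7] 86.5 0.129
(array([-0.0737, -0.1968, -0.0092]), np.float64(-0.038), np.float64(86.3))
```

View pics/t3.png

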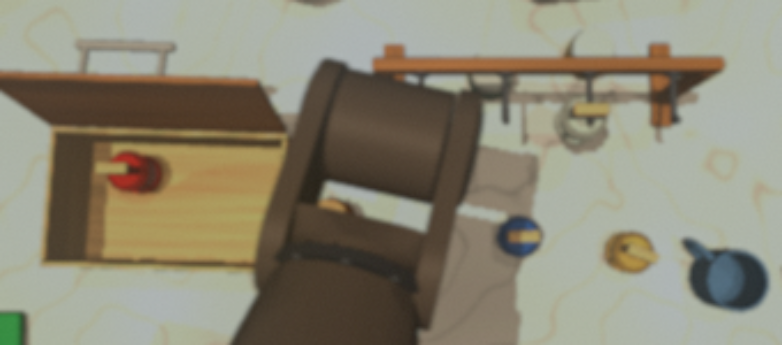

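Red stands in the chest (crop 135,172). White next.

>>> {"fn": "step_arm", "kwargs": {
  "increments": "-0.02 -0.05 -0.01 -0.038 0.066;-0.04 -0.1 -0.01 -0.038 0.066;-0.06 -0.15 -0.01 -0.038 0.066;-0.074 -0.197 -0.01 -0.038 0.066;-0.074 -0.197 -0.01 -0.038 0.066;-0.074 -0.197 -0.01 -0.038 0.066;-0.074 -0.197 -0.01 -0.038 0.066"
}}

```text
time: 14.4
eef_pos: [0.5727, -0.2639, 0.3202]
ee_rot: [-0.0, 0.011, 1.0, 0.0]
contact_force: [0.3, 0.3, 0.1]
opening: 0.0662
grasp_force: 0.0
```

Run:
```python
from h import *
print(go(.5715,-.272,.239,88.5))
```

```text
(array([ 0.001 , -0.0082,  0.0812]), np.float64(0.003), np.float64(88.7))
```

>>> {"fn": "step_arm", "kwargs": {
  "increments": "0.001 -0.008 0.01 0 0.066;0.001 -0.008 0.04 0 0.066;0.001 -0.008 0.07 0 0.066;0.001 -0.008 0.081 0 0.066;0.001 -0.008 0.081 0 0.066;0.001 -0.008 0.081 0 0.03;0.001 -0.008 0.081 0 0.03;0.001 -0.008 0.081 0 0.03;0.001 -0.008 0.081 0 0.03;0.001 -0.008 0.081 0 0.03;0.001 -0.008 0.081 0 0.03",
  "force": 60
}}

```text
time: 15.5
eef_pos: [0.5724, -0.2729, 0.2411]
ee_rot: [0.001, 0.011, 1.0, -0.001]
contact_force: [1.5, 2.4, 7.7]
opening: 0.0389
grasp_force: 60.0
```

>>> {"fn": "step_arm", "kwargs": {
  "increments": "0 0 -0.007 0 0.03;0 0 -0.014 0 0.03;0 0 -0.021 0 0.03;0 0 -0.021 0 0.03;0.012 0 -0.021 0 0.03;0.03 0 -0.021 0 0.03;0.05 0 -0.021 0 0.03;0.07 0 -0.021 0 0.03;0.085 0 -0.03 0 0.03;0.085 0 -0.06 0 0.03;0.085 0 -0.06 0 0.03"
}}

```text
time: 16.6
eef_pos: [0.4869, -0.2715, 0.3033]
ee_rot: [0.002, 0.012, 1.0, -0.002]
contact_force: [-0.7, -0.2, -1.5]
opening: 0.0391
grasp_force: 60.9
```

Run:
```python
from h import *
print(go(.5257,.1758,.30,86.5),robot.get_obs()["opening"])
```

```text
(array([-0.0283,  0.4481,  0.002 ]), np.float64(0.038), np.float64(88.7)) 0.039133476708651214
```

>>> {"fn": "step_arm", "kwargs": {
  "increments": "0 0.03 0 0 0.03;0 0.07 0 0 0.03;0 0.11 0 0 0.03;0 0.15 0 0 0.03;0 0.19 0 0 0.03;0 0.23 0 0 0.03;0 0.27 0 0.038 0.03;0 0.31 0 0.038 0.03;-0.01 0.35 0 0.038 0.03;-0.02 0.39 0 0.038 0.03;-0.028 0.425 0 0.038 0.03;-0.028 0.448 0 0.038 0.03;-0.028 0.448 0 0.038 0.03;-0.028 0.448 0 0.038 0.03"
}}

```text
time: 18.0
eef_pos: [0.5246, 0.1764, 0.2991]
ee_rot: [-0.0, 0.03, 1.0, -0.0]
contact_force: [0.5, -0.1, -1.6]
opening: 0.0387
grasp_force: 61.0
```

Run:
```python
from h import *
print(go(.5257,.1758,.112,86.5),robot.get_obs()["opening"],robot.get_obs()["contact_force"])
i,d,P=snap("side"); w=cloud(d,P)
cv2.imwrite("pics/s4.png",cv2.resize(i[40:280,150:330],None,fx=2.5,fy=2.5)[...,::-1])
```

```text
(array([-0.0012, -0.0005,  0.1871]), np.float64(0.001), np.float64(86.6)) 0.03870891680271191 [ 0.47216071 -0.10456506 -1.60474251]
```

View pics/s4.png

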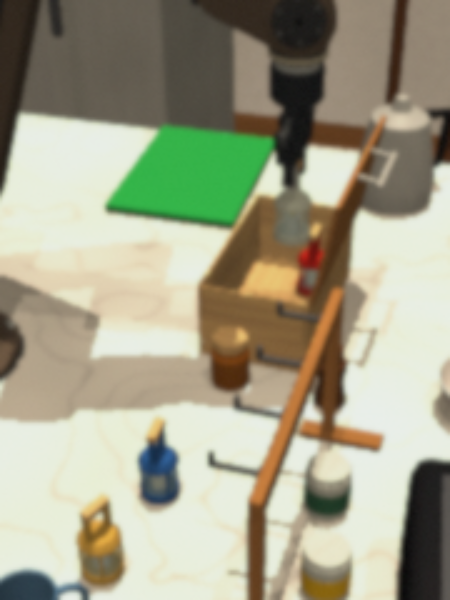

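White is held upright over the chest, with red standing behind. Lowering.

>>> {"fn": "step_arm", "kwargs": {
  "increments": "-0.001 0 0.03 0 0.03;-0.001 0 0.06 0 0.03;-0.001 0 0.09 0 0.03;-0.001 0 0.12 0 0.03;-0.001 0 0.145 0 0.03;-0.001 0 0.165 0 0.03;-0.001 0 0.175 0 0.03;-0.001 0 0.181 0 0.03;-0.001 0 0.185 0 0.03;-0.001 0 0.187 0 0.03;-0.001 0 0.187 0 0.03"
}}

```text
time: 19.15
eef_pos: [0.5262, 0.1764, 0.1129]
ee_rot: [0.0, 0.03, 1.0, 0.0]
contact_force: [-0.8, -0.9, -1.4]
opening: 0.0389
grasp_force: 61.0
```

>>> {"fn": "step_arm", "kwargs": {
  "increments": "0 0 0.002 0 0.03;0 0 0.002 0 0.03;0 0 0.002 0 0.056;0 0 0.002 0 0.056;0 0 0.002 0 0.056;0 0 -0.03 0 0.056;0 0 -0.07 0 0.056;0 0 -0.11 0 0.056;0 0 -0.15 0 0.056;0 0 -0.16 0 0.06;0.02 -0.03 -0.16 0 0.066;0.04 -0.08 -0.16 0 0.066;0.06 -0.13 -0.16 0 0.066;0.06 -0.18 -0.16 0 0.066;0.06 -0.23 -0.16 0 0.066;0.06 -0.23 -0.16 0 0.066"
}}

```text
time: 20.75
eef_pos: [0.4516, -0.0534, 0.272]
ee_rot: [-0.0, 0.032, 0.999, -0.0]
contact_force: [-0.7, 0.4, -0.2]
opening: 0.0657
grasp_force: 0.0
```

Run:
```python
from h import *
i,w=status("t5")
i,d,P=snap("side"); w=cloud(d,P)
for n,rc in (("blue",(205,222,203,222)),("brass",(236,252,180,200))): print(n,bars(i,w,.1,.13,rc))
print(go(.433,-.2045,.22,88.5))
```

```text
[108. 202.] [534.6 317.3] [36.7 12.8] 84.6 0.123
[156. 203.] [527.4 176.7] [38.6 13.6] 82.5 0.123
[182. 224.] [466.4 102.8] [ 4.  48.7] 89.5 0.129
[288. 232.] [ 433.1 -204.4] [35.1 11.6] 88.3 0.117
[339. 239.] [ 407.2 -351.4] [37.7 13.7] 70.5 0.117
[122. 245.] [411.  269.3] [262.7  11.3] 86.3 0.129
blue (49, array([ 432.4, -208.1]), array([14.5, 40.1]), 2.3, np.float64(0.1155))
brass (78, array([ 407.7, -354.3]), array([41.8, 16.9]), 62.1, np.float64(0.1143))
(array([ 0.009 , -0.1548,  0.0519]), np.float64(-0.038), np.float64(86.3))
```

View pics/t5.png

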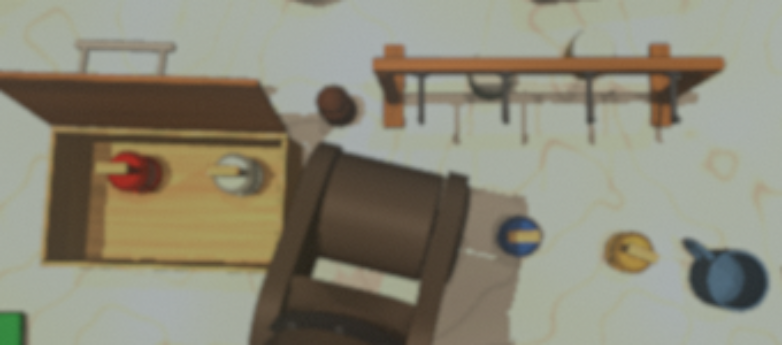

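Red (135,172) and white (237,173) both stand in the chest. Blue (520,237) and brass (630,252) haven't moved. Blue next.

>>> {"fn": "step_arm", "kwargs": {
  "increments": "0.009 -0.04 0 -0.038 0.066;0.009 -0.08 0 -0.038 0.066;0.009 -0.12 0.02 -0.038 0.066;0.009 -0.155 0.05 -0.038 0.066;0.009 -0.155 0.052 -0.038 0.066;0.009 -0.155 0.052 -0.038 0.066;0.009 -0.155 0.052 -0.038 0.066"
}}

```text
time: 21.55
eef_pos: [0.4343, -0.2023, 0.2208]
ee_rot: [0.0, 0.011, 1.0, 0.0]
contact_force: [0.7, -0.1, 0.0]
opening: 0.0664
grasp_force: 0.0
```

Run:
```python
from h import *
print(go(.433,-.2055,.105,88.5))
```

```text
(array([ 0.0013, -0.0032,  0.1158]), np.float64(0.005), np.float64(88.8))
```

>>> {"fn": "step_arm", "kwargs": {
  "increments": "0.001 -0.003 0.03 0 0.066;0.001 -0.003 0.06 0 0.066;0.001 -0.003 0.09 0 0.066;0.001 -0.003 0.11 0 0.066;0.001 -0.003 0.116 0 0.066;0.001 -0.003 0.116 0 0.066;0.001 -0.003 0.116 0 0.03;0.001 -0.003 0.116 0 0.03;0.001 -0.003 0.116 0 0.03;0.001 -0.003 0.116 0 0.03;0.001 -0.003 0.116 0 0.03;0.001 -0.003 0.116 0 0.03",
  "force": 60
}}

```text
time: 22.75
eef_pos: [0.4331, -0.2065, 0.1058]
ee_rot: [0.001, 0.012, 1.0, -0.0]
contact_force: [0.6, 3.5, 8.9]
opening: 0.039
grasp_force: 59.0
```

>>> {"fn": "step_arm", "kwargs": {
  "increments": "0 0 -0.02 0 0.03;0 0 -0.06 0 0.03;0 0 -0.1 0 0.03;0 0 -0.14 0 0.03;0 0 -0.18 0 0.03;0 0 -0.185 0 0.03;0 0.03 -0.185 0 0.03;0 0.07 -0.185 0.038 0.03;0 0.11 -0.185 0.038 0.03;0 0.15 -0.185 0.038 0.03;0 0.19 -0.185 0.038 0.03;0 0.23 -0.185 0.038 0.03;0 0.27 -0.185 0.038 0.03;0 0.31 -0.185 0.038 0.03;0 0.34 -0.185 0.038 0.03;0 0.37 -0.185 0.038 0.03;0 0.38 -0.185 0.038 0.03;0 0.38 -0.185 0.038 0.03"
}}

```text
time: 24.55
eef_pos: [0.4409, 0.174, 0.2891]
ee_rot: [-0.0, 0.029, 1.0, -0.0]
contact_force: [0.6, -0.4, -2.7]
opening: 0.0385
grasp_force: 61.6
```

Run:
```python
from h import *
print(go(.4498,.1805,.112,86.5),robot.get_obs()["opening"],robot.get_obs()["contact_force"])
i,d,P=snap("side"); w=cloud(d,P)
cv2.imwrite("pics/s6.png",cv2.resize(i[40:280,150:330],None,fx=2.5,fy=2.5)[...,::-1])
```

```text
(array([-0.0085,  0.0071,  0.1771]), np.float64(0.002), np.float64(86.6)) 0.03846135863021262 [ 0.62317274 -0.36609702 -2.74476683]
```

View pics/s6.png

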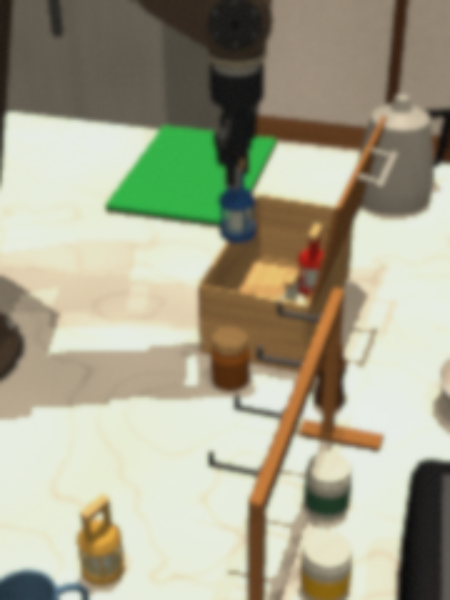

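Blue hangs upright over the front of the chest. Lowering.

>>> {"fn": "step_arm", "kwargs": {
  "increments": "-0.008 0.007 0 0 0.03;-0.008 0.007 0.01 0 0.03;-0.008 0.007 0.04 0 0.03;-0.008 0.007 0.08 0 0.03;-0.008 0.007 0.11 0 0.03;-0.008 0.007 0.14 0 0.03;-0.008 0.007 0.16 0 0.03;-0.008 0.007 0.17 0 0.03;-0.008 0.007 0.175 0 0.03;-0.008 0.007 0.177 0 0.03;-0.008 0.007 0.178 0 0.03;-0.008 0.007 0.178 0 0.03"
}}

```text
time: 25.8
eef_pos: [0.4501, 0.1798, 0.1121]
ee_rot: [0.001, 0.03, 1.0, 0.0]
contact_force: [-1.5, 0.2, -2.0]
opening: 0.0388
grasp_force: 61.5
```

>>> {"fn": "step_arm", "kwargs": {
  "increments": "0 0 0.002 0 0.03;0 0 0.002 0 0.03;0 0 0.002 0 0.056;0 0 0.002 0 0.056;0 0 0.002 0 0.056;0 0 -0.03 0 0.056;0 0 -0.07 0 0.056;0 0 -0.11 0 0.056;0 0 -0.15 0 0.056;0 0 -0.16 0 0.06;0 -0.03 -0.16 0 0.066;0 -0.08 -0.16 0 0.066;0 -0.13 -0.16 0 0.066;0 -0.18 -0.16 0 0.066;0 -0.23 -0.16 0 0.066;0 -0.28 -0.16 0 0.066;0 -0.28 -0.16 0 0.066"
}}

```text
time: 27.5
eef_pos: [0.4323, -0.1045, 0.2708]
ee_rot: [-0.0, 0.033, 0.999, -0.0]
contact_force: [0.2, 0.1, 0.2]
opening: 0.0661
grasp_force: 0.0
```

Run:
```python
from h import *
i,w=status("t7")
i,d,P=snap("side"); w=cloud(d,P)
print(bars(i,w,.1,.13,(236,252,180,200)))
print(go(.407,-.353,.22,68))
```

```text
[108. 202.] [534.7 318.4] [37.6 12.6] 83.9 0.124
[156. 203.] [527.6 176.8] [38.6 13.7] 82.6 0.123
[154. 230.] [450.2 182.3] [38.5 11.6] 88.3 0.123
[339. 239.] [ 407.2 -351.5] [37.2 13.6] 69.9 0.117
(78, array([ 407.5, -354.1]), array([41.1, 14.9]), 67.9, np.float64(0.1143))
(array([ 0.0091, -0.2535,  0.0506]), np.float64(0.32), np.float64(86.3))
```

View pics/t7.png

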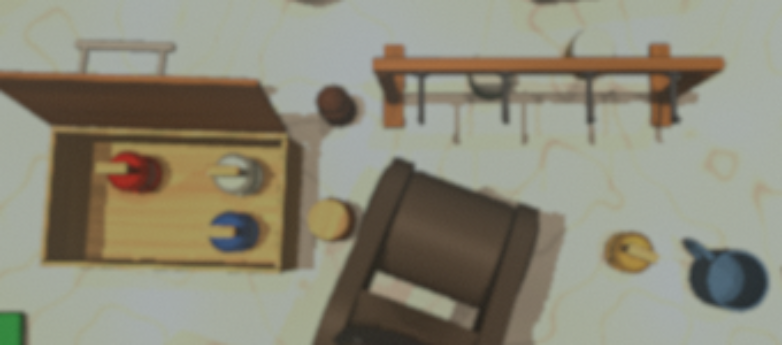

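Three lanterns stand in the chest: red (135,172), white (237,173) and blue (235,231). Brass next.

>>> {"fn": "step_arm", "kwargs": {
  "increments": "0.009 -0.04 0 0.1 0.066;0.009 -0.09 0 0.2 0.066;0.009 -0.14 0 0.317 0.066;0.009 -0.19 0 0.317 0.066;0.009 -0.23 0.02 0.317 0.066;0.009 -0.253 0.05 0.317 0.066;0.009 -0.253 0.05 0.317 0.066;0.009 -0.253 0.05 0.317 0.066;0.009 -0.253 0.05 0.317 0.066"
}}

```text
time: 28.5
eef_pos: [0.4093, -0.3503, 0.2222]
ee_rot: [0.0, 0.187, 0.982, -0.0]
contact_force: [0.7, 1.1, 0.3]
opening: 0.0659
grasp_force: 0.0
```

Run:
```python
from h import *
i,d,P=snap("side"); w=cloud(d,P)
print(bars(i,w,.1,.13,(236,252,180,200)))
print(go(.4073,-.3528,.105,68.5))
```

```text
(81, array([ 406.7, -355.7]), array([39.6, 15.9]), 67.9, np.float64(0.1141))
(array([ 0.0011, -0.0029,  0.1175]), np.float64(-0.001), np.float64(68.5))
```

>>> {"fn": "step_arm", "kwargs": {
  "increments": "0.001 -0.003 0.03 0 0.066;0.001 -0.003 0.06 0 0.066;0.001 -0.003 0.09 0 0.066;0.001 -0.003 0.11 0 0.066;0.001 -0.003 0.117 0 0.066;0.001 -0.003 0.117 0 0.066;0.001 -0.003 0.117 0 0.03;0.001 -0.003 0.117 0 0.03;0.001 -0.003 0.117 0 0.03;0.001 -0.003 0.117 0 0.03;0.001 -0.003 0.117 0 0.03;0.001 -0.003 0.117 0 0.03",
  "force": 60
}}

```text
time: 29.75
eef_pos: [0.4069, -0.3543, 0.106]
ee_rot: [0.001, 0.188, 0.982, -0.001]
contact_force: [0.5, 3.1, 6.4]
opening: 0.0386
grasp_force: 60.0
```

>>> {"fn": "step_arm", "kwargs": {
  "increments": "0 0 -0.02 0 0.03;0 0 -0.06 0 0.03;0 0 -0.1 0 0.03;0 0 -0.14 0 0.03;0 0 -0.18 0 0.03;0 0 -0.19 0 0.03;0 0 -0.19 -0.1 0.03;0 0 -0.19 -0.2 0.03;0 0 -0.19 -0.315 0.03;0 0 -0.19 -0.315 0.03;0 0 -0.19 -0.315 0.03"
}}

```text
time: 30.85
eef_pos: [0.4062, -0.354, 0.2942]
ee_rot: [-0.0, 0.033, 0.999, 0.0]
contact_force: [0.5, 0.7, -2.1]
opening: 0.0389
grasp_force: 61.2
```

Run:
```python
from h import *
print(go(.4583,.3202,.295,86.5),robot.get_obs()["opening"],robot.get_obs()["contact_force"])
```

```text
(array([-7.500e-03,  6.762e-01, -6.000e-04]), np.float64(-0.005), np.float64(86.2)) 0.03892206092408297 [ 0.51208096  0.71315047 -2.05879229]
```

>>> {"fn": "step_arm", "kwargs": {
  "increments": "-0.01 0.03 0 0 0.03;-0.02 0.07 0 0 0.03;-0.03 0.11 0 0 0.03;-0.045 0.15 0 0 0.03;-0.06 0.19 0 0 0.03;-0.06 0.23 0 0 0.03;-0.06 0.27 0 0 0.03;-0.06 0.31 0 0 0.03;-0.06 0.35 0 0 0.03;-0.06 0.39 0 0 0.03;-0.06 0.43 0 0 0.03;-0.05 0.47 0 0 0.03;-0.04 0.51 0 0 0.03;-0.03 0.55 0 0 0.03;-0.02 0.59 0 0 0.03;-0.01 0.63 0 0 0.03;-0.007 0.66 0 0 0.03;-0.007 0.676 0 0 0.03;-0.007 0.676 0 0 0.03;-0.007 0.676 0 0 0.03"
}}

```text
time: 32.85
eef_pos: [0.4558, 0.3194, 0.2941]
ee_rot: [-0.0, 0.032, 0.999, -0.0]
contact_force: [-0.1, -0.2, -2.8]
opening: 0.039
grasp_force: 61.5
```

Run:
```python
from h import *
print(go(.4583,.3202,.112,86.5),robot.get_obs()["opening"],robot.get_obs()["contact_force"])
i,d,P=snap("side"); w=cloud(d,P)
cv2.imwrite("pics/s8.png",cv2.resize(i[40:280,150:330],None,fx=2.5,fy=2.5)[...,::-1])
```

```text
(array([-0.0025,  0.001 ,  0.1821]), np.float64(-0.003), np.float64(86.4)) 0.039001577854403134 [-0.06800176 -0.21056117 -2.80085913]
```

View pics/s8.png

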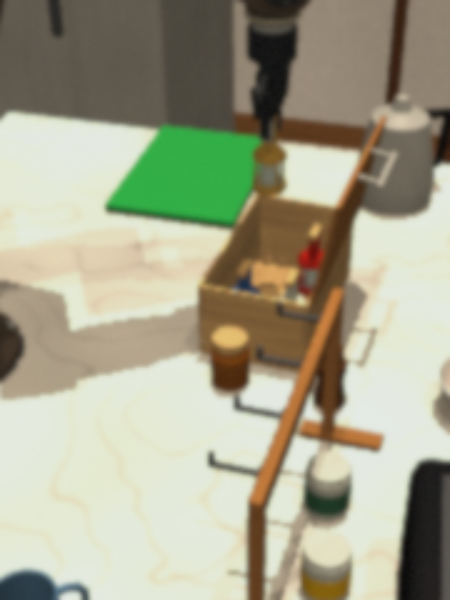

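Brass hangs upright over the last slot. Lowering.

>>> {"fn": "step_arm", "kwargs": {
  "increments": "-0.002 0.001 0 0 0.03;-0.002 0.001 0.02 0 0.03;-0.002 0.001 0.05 0 0.03;-0.002 0.001 0.08 0 0.03;-0.002 0.001 0.11 0 0.03;-0.002 0.001 0.14 0 0.03;-0.002 0.001 0.16 0 0.03;-0.002 0.001 0.172 0 0.03;-0.002 0.001 0.178 0 0.03;-0.002 0.001 0.181 0 0.03;-0.002 0.001 0.183 0 0.03;-0.002 0.001 0.183 0 0.03"
}}

```text
time: 34.1
eef_pos: [0.4582, 0.3211, 0.1122]
ee_rot: [0.001, 0.031, 1.0, 0.0]
contact_force: [0.0, 0.8, -2.3]
opening: 0.0385
grasp_force: 61.5
```

>>> {"fn": "step_arm", "kwargs": {
  "increments": "0 0 0.002 0 0.03;0 0 0.002 0 0.03;0 0 0.002 0 0.056;0 0 0.002 0 0.056;0 0 0.002 0 0.056;0 0 -0.03 0 0.056;0 0 -0.07 0 0.056;0 0 -0.11 0 0.056;0 0 -0.15 0 0.056;0 0 -0.2 0 0.056;0 0 -0.25 0 0.056;-0.01 -0.05 -0.25 0 0.056;-0.02 -0.1 -0.25 0 0.056;-0.03 -0.15 -0.25 0 0.056;-0.04 -0.2 -0.25 0 0.056;-0.04 -0.25 -0.25 0 0.056;-0.04 -0.3 -0.25 0 0.056;-0.04 -0.35 -0.25 0 0.056;-0.04 -0.35 -0.25 0 0.056"
}}

```text
time: 36.0
eef_pos: [0.4754, -0.0352, 0.3614]
ee_rot: [-0.0, 0.034, 0.999, -0.0]
contact_force: [0.8, 0.4, -0.4]
opening: 0.056
grasp_force: 0.0
```

Run:
```python
from h import *
i,w=status("t9")
# handle at open lid: look for points x>0.6 high z, in top view
m=np.zeros(i.shape[:2],bool); m[135:185,80:150]=1
C=np.array([.492,.248]);ex=np.array([.998,-.061])
X=(w[...,:2]-C)@ex; m&=(X>.145)&(w[...,2]>.25)
p=w[m]; print(m.sum(),np.nanmedian(p,0),np.median(X[m]))
t=C+.160*ex
print(t,go(*t,.36,-3.5))
```

```text
[ 87. 189.] [575.6 375.6] [36.1 67. ] 34.9 0.129
[134. 187.] [575.6 240.8] [187.5   6.2] 86.8 0.128
[108. 202.] [534.6 317.3] [37.4 12.8] 83.8 0.123
[156. 203.] [527.2 176.5] [37.9 13.5] 81.8 0.123
[ 81. 210.] [512.6 393.2] [ 4.8 49.4] 87.3 0.129
[ 86. 239.] [428.9 377.4] [100.7  52.8] 47.5 0.129
[106. 229.] [457.2 321.7] [38.7 11.7] 88.4 0.123
[151. 230.] [450.4 191.4] [22.3 11.6] 88.2 0.124
[180. 243.] [415.1 104.9] [11.4 41.2] 73.9 0.128
[129. 246.] [407.4 255.1] [124.3   5.6] 86.5 0.129
216 [0.64949046 0.23963174 0.29207813] 0.1578498832979463
[0.65168 0.23824] (array([-0.1575,  0.283 ,  0.0013]), np.float64(1.565), np.float64(86.2))
```

View pics/t9.png

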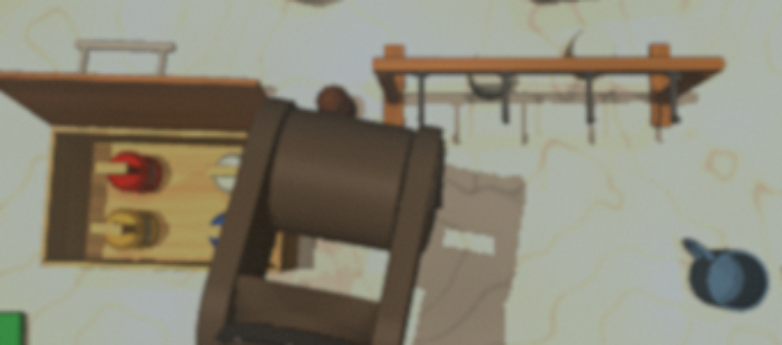

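All four stand upright in the chest; brass is at crop (128,230) and blue is partly hidden by the arm. The lid handle is at about (0.650, 0.239, 0.287). Now closing the lid.

>>> {"fn": "step_arm", "kwargs": {
  "increments": "-0.05 0.03 -0.02 0.15 0.028;-0.08 0.07 -0.02 0.3 0.028;-0.11 0.11 -0.02 0.45 0.028;-0.14 0.15 -0.02 0.6 0.028;-0.157 0.2 -0.02 0.75 0.028;-0.157 0.24 -0.02 0.9 0.028;-0.157 0.283 -0.02 1.05 0.028;-0.157 0.283 -0.02 1.2 0.028;-0.157 0.283 -0.02 1.35 0.028;-0.157 0.283 -0.02 1.5 0.028;-0.157 0.283 -0.02 1.565 0.028;-0.157 0.283 -0.02 1.565 0.028;-0.157 0.283 -0.02 1.565 0.028;-0.157 0.283 -0.02 1.565 0.028"
}}

```text
time: 37.45
eef_pos: [0.65, 0.2422, 0.3814]
ee_rot: [-0.0, 0.726, 0.687, -0.0]
contact_force: [0.7, -0.1, -0.2]
opening: 0.0283
grasp_force: 0.0
```

Run:
```python
from h import *
print(go(.651,.239,.283,-3.5), robot.get_obs()["joint_positions"])
```

```text
(array([-0.0032,  0.0012,  0.0984]), np.float64(0.006), np.float64(-3.1)) [2.61541033e-01 5.09926743e-01 1.16673993e+00 7.42804230e-05
 1.46503880e+00 3.16268673e-01]
```

>>> {"fn": "step_arm", "kwargs": {
  "increments": "-0.003 0.001 0.03 0.006 0.028;-0.003 0.001 0.06 0.006 0.028;-0.003 0.001 0.085 0.006 0.028;-0.003 0.001 0.098 0.006 0.028;-0.003 0.001 0.098 0.006 0.028;-0.003 0.001 0.098 0.006 0;-0.003 0.001 0.098 0.006 0;-0.003 0.001 0.098 0.006 0;-0.003 0.001 0.098 0.006 0;-0.003 0.001 0.098 0.006 0",
  "force": 40
}}

```text
time: 38.45
eef_pos: [0.6512, 0.2388, 0.2848]
ee_rot: [0.0, 0.729, 0.685, 0.001]
contact_force: [-3.0, 0.7, 6.3]
opening: 0.0096
grasp_force: 39.7
```

>>> {"fn": "step_arm", "kwargs": {
  "increments": "0 -0.011 -0.004 0 0;0 -0.022 -0.008 0 0;0 -0.034 -0.011 0 0;0 -0.046 -0.013 0 0;0 -0.058 -0.015 0 0;0 -0.070 -0.015 0 0;0 -0.082 -0.015 0 0;0 -0.095 -0.014 0 0;0 -0.106 -0.012 0 0;0 -0.118 -0.009 0 0;0 -0.130 -0.005 0 0;0 -0.141 -0.001 0 0;0 -0.152 0.004 0 0;0 -0.163 0.010 0 0;0 -0.173 0.017 0 0;0 -0.173 0.017 0 0"
}}

```text
time: 40.05
eef_pos: [0.4769, 0.2495, 0.2654]
ee_rot: [-0.001, 0.729, 0.685, -0.001]
contact_force: [-0.6, -1.5, 0.6]
opening: 0.0093
grasp_force: 41.9
```

Run:
```python
from h import *
print(go(.4113,.253,.1693,-3.5))
```

```text
(array([-0.0006, -0.0654,  0.0963]), np.float64(-0.001), np.float64(-3.6))
```

>>> {"fn": "step_arm", "kwargs": {
  "increments": "0 -0.009 0.007 0 0;0 -0.018 0.015 0 0;0 -0.027 0.024 0 0;0 -0.035 0.033 0 0;0 -0.042 0.043 0 0;0 -0.049 0.053 0 0;0 -0.054 0.064 0 0;0 -0.059 0.075 0 0;0 -0.063 0.086 0 0;0 -0.066 0.096 0 0;0 -0.066 0.097 0 0;0 -0.066 0.097 0 0;0 -0.066 0.097 0 0.035;0 -0.066 0.097 0 0.035;0 -0.066 0.097 0 0.035;0 -0.066 0.06 0 0.04;0 -0.066 0.02 0 0.04;0 -0.066 -0.03 0 0.04;0 -0.066 -0.08 0 0.04;0 -0.066 -0.08 0 0.04"
}}

```text
time: 42.05
eef_pos: [0.414, 0.2544, 0.3528]
ee_rot: [0.002, 0.729, 0.684, 0.005]
contact_force: [0.2, -0.4, -1.3]
opening: 0.04
grasp_force: 0.0
```

Run:
```python
from h import *
i,d,P=snap("side"); w=cloud(d,P)
C=np.array([.492,.248]);ex=np.array([.998,-.061]);ey=np.array([.061,.998])
q=w[...,:2]-C; X=q@ex; Y=q@ey
k=(abs(X)<.08)&(abs(Y)<.14)&(w[...,2]>.1)&(w[...,2]<.16)
A=np.c_[X[k],np.ones(k.sum())]; print(k.sum(),np.linalg.lstsq(A,w[...,2][k],rcond=None)[0], np.median(w[...,2][k]))
cv2.imwrite("pics/s10.png",i[...,::-1]); print({a:robot.get_obs()[a] for a in("contact_force","joint_vel","eef_pos")})
```

```text
1496 [-0.00437305  0.1376143 ] 0.1376411224944899
{'contact_force': array([-0.00241261, -0.01132343, -0.83580605]), 'joint_vel': array([-0.00025332,  0.05051979,  0.07735153, -0.00024847, -0.03753282,
       -0.00016498]), 'eef_pos': array([0.41321719, 0.25398694, 0.34956654])}
```

View pics/s10.png

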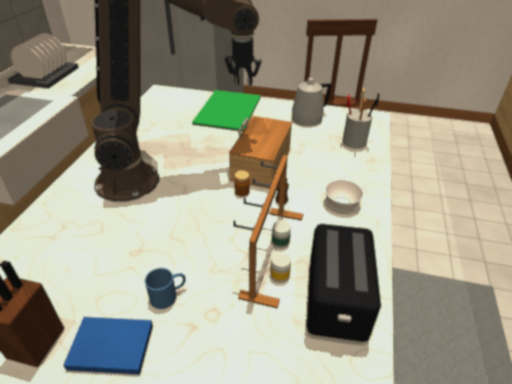

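The lid is shut: it measures level at 0.138 m, with a slope of 0.004. The bystanders haven't moved and the arm is clear, so I'm handing in.

```bash
python3 -c "
from workcell import robot
print(robot.hand_in())"
```

```text
the job is handed in; nothing more can be done
None
```

All four lanterns present (red, white, blue and brass) stand upright in the shut chest, the other things on the counter were left where they were, and the job is handed in; the hand-in returned no verdict.

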